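# Lock the full sharps container and hold it home in its transport cradle

## Task

The full yellow sharps container stands loose in its steel transport cradle. First slide the orange shutter on its lid right across to its end stop, so that the drop opening is locked shut; then push the container straight back against the cradle's sprung plate and keep it pressed there with a steady 10 N or so, never hard, so that a colleague can slip the locking pin through the cradle in front of it. Hold it steady for about three seconds and finish while still pressing; the container stays upright on the cradle floor, and the pin, the tablet bottle and the amber vial are left alone.

Things in the scene. Friction and masses are not known exactly. Their poses are not given: they have to be found in the camera images.
- cradle: grey steel cradle bolted to the counter. Origin: underside of its floor, on the counter; x from open front to back, y left, z up. Floor 4 mm thick, 150 wide, x -110 to +150. Side cheeks: inner faces y +-57.5, 4 thick, to z 64, x -78 to +126, flared at the front, with 10 mm pin holes at x -41, z 35. Fixed back plate x 123 to 128, to z 120; the sprung plate stands before it
- pressure_plate: bright aluminium plate 100 mm wide, 80 high, 5 thick, upright across the cradle on two springs. Origin: middle of its front face (the container is pressed against it), 72 mm above the counter, at x +70 in the cradle's frame when free; axes as the cradle's
- plate_spring (a joint): how far the pressure plate is pushed back, in m: 0 free, 0.020 at its hard limit. The springs have no preload and push back with 1.2 N per mm, so 10 N is about 8 mm
- container: yellow sharps container with white lid: box 110 x 110 mm, 135 high with the lid, 0.5 to 0.85 kg, loose on the cradle floor between the cheeks (2.5 mm free each side), its back 20 to 45 mm short of the sprung plate. Origin: centre of its underside; axes as the cradle's, within 2 degrees. Slides easily (1 to 3 N)
- front_face (a point): point on the container's flat front face (the one opposite the pressure plate), on its centre line, 95 mm above its underside: a good place to push, along the container's +x
- shutter (a joint): travel of the lid shutter along the container's +y, in m: 0 fully open, 0.042 at the end stop (locked shut). It starts between 0 and 0.012, stays where it is left, and takes 1 to 2 N to slide
- shutter_fin (a point): centre of the orange fin on the shutter by which it is slid: the fin is 36 mm along the container's x, 12 mm along y and 18 mm high, its top 158 mm and its foot 140 mm above the container's underside. Its side faces are free. It moves with the shutter
- pin: locking pin lying on the counter to the cradle's left: steel rod 8 mm thick, 150 mm long, with a flat red T-head 16 x 50 x 8 mm. Origin: on the counter under its middle; x along the rod, away from the head. For the colleague; leave it
- tablet_bottle: white tablet bottle standing on the counter to the cradle's right, 52 mm wide, 95 mm high. Origin: centre of its underside. Leave it
- vial: amber vial with a white cap standing on the counter to the cradle's right, 36 mm wide, 75 mm high. Origin: centre of its underside. Leave it
Things that resemble listed ones, but are neither listed nor needed, are in the scene too. There is more than one size of the container; the one meant has the size given above.

How it is judged:
On the way, in this order (a step that is already met when the one before it is completed fails the run):
1. the shutter is slid home to its end stop (value of joint shutter above 0.039 m), for 0.2 s.
2. the container is pressed against the sprung plate with 6 to 16 N for two seconds, with the shutter shut (contact force between container and pressure_plate between 6 and 16 N and value of joint shutter above 0.039 m), for 2 s.
At the end, for the whole second after the job is handed in: through the last second the robot is still pushing on the container (over 3 N), which presses on the sprung plate with 6 to 16 N, at rest, upright (within 0.08 rad), square in the cradle (within 0.08 rad) and standing on its floor (within 8 mm), with the shutter within 3 mm of its end stop (all of step 2 and contact force between any of the fingers, the arm and container above 3 N and angle between container's own z axis and vertical below 0.08 rad and angle between the x axis of container and the x axis of cradle, either way round below 0.08 rad and z of container in the frame of cradle below 0.012 m and linear speed of container below 0.01 m/s); the arm keeps its last pose, push and grip.
It fails at once if the container is rammed against the plate (over 22 N) (contact force between container and pressure_plate above 22 N).
It fails at once if the container is tipped (over 0.25 rad) or lifted out (over 25 mm) (angle between container's own z axis and vertical above 0.25 rad or z of container in the frame of cradle above 0.03 m).
It fails at once if the pin, the tablet bottle or the vial is moved by more than 25 mm (distance of any of pin, tablet_bottle, vial from where it was at the start of the episode above 0.025 m).
It also fails if it takes over 59 s, if anything falls off the work surface, if the arm or the gripper's body presses on something with over 40 N, if the wrist force passes 120 N, or if a joint passes its speed limit or range.

## Robot

A 6-joint arm with a two-finger parallel gripper is mounted at the origin on the work surface. World frame = base frame: x ahead of the robot, y to its left, z up, the work surface at z = 0. Lengths are in m, angles in rad, forces in N, time in s.
With the tool pointing down it reaches from about 0.225 to 0.875 m from the base axis. Payload 3.4 kg.
Tool frame: the origin (TCP) lies at the very end of the fingers, on their centre line; the grasp point (between the pads) lies manip.pinch_z behind it (manip.pinch_z is the distance from the TCP to the grasp point, in m); z points along the fingers, y is the direction in which the jaws open and shut (so a half turn about z gives the same grasp; the last joint's range is limited). The gripper opens to 85 mm and grips with 20 to 120 N. Pads are 22 mm wide; open, the fingers measure 114 mm over their backs; the gripper's body (76 mm by 85 mm) begins 54 mm behind the grasp point. The pads swing forward as they close: fully open they stand 13 mm farther back than shut.
Start: joints at [-1.443, 0.276, 1.505, -0, 1.361, -0.121], TCP at [0.142, -0.557, 0.231] pointing down, gripper open.
Joint ranges: [-2.89, 2.89], [-0.75, 2.08], [0.22, 2.7], [-1.18, 4.32], [0.11, 2.71], [-2.7, 2.7]. Speed limits (rad/s): [2.57, 2.57, 3.14, 3.14, 3.14, 3.14].

## Interface

Orientations are given as a unit quaternion [w, x, y, z].
In Python, from rig import manip, imaging, workorder gives the robot as it stands.
- The arm moves only by the tool apply_moves, never from a script. Its argument "moves" is one flat list of numbers, 7 for each row, row after row: the finger opening in m, from 0 to 0.0854, then the shift along the tool's x, y, z in m, then the turn, a rotation vector about the tool's x, y, z in rad. In form: [jaw, tx, ty, tz, rx, ry, rz, jaw, tx, ty, tz, rx, ry, rz, ...]. A call has exactly 8 rows; each row shifts and turns the pose as measured when the row begins, along the tool's axes as they then stand; what a row does not reach is not made up. A row lasts 1/12 s, in which the tool goes at most 41.7 mm and 7.16 degrees, less where a joint would pass 70% of its speed; a pose out of reach is approached as far as the arm can. A call with a gripper value outside its range is refused whole. The fingers move at their own pace and stop on an object; "newtons" is the grip in N (left out, the last holds). Time passes only in rows, so rows that do not move let the fingers close, or fill a call up. It gives the time, the measured TCP pose, the force and the opening at its end, in the units of the state.
- manip.get_state(): the state, without advancing time (a new reading comes with each control period).
- imaging.get_image(name): name is "scene" or "top" or "wrist"; returns a dict with "image" (420x560x3 uint8, red, green, blue), "range_z" (420x560 float32, m along the optical axis (not along the pixel's ray), 0 where there is no reading), "fx", "fy", "cx", "cy" (pixels), "R" (3x3) and "t" (3): a world point X has camera coordinates R X + t. Camera axes: x right, y down, z forward; pixel columns grow to the right and rows downward; lengths in m; the calibration is good to about 2 mm. A picture is of the moment at which its call begins.
- workorder.sign_off(): hands the job in, once; it reports no verdict.
The state is a dict: "clock": time; "qpos": joint angles; "qd": joint speeds; "effort": joint torques, N m; "position": TCP position; "ee_rot": TCP orientation; "contact_force": force on the tool from outside, world axes, zero at the start; "moment": the same for the moment, N m; "width": finger opening in m.
Only numpy, scipy, OpenCV 4.12 (cv2) and the standard library are available. Lean on these libraries where they do the work, as an engineer would, in place of code of your own. Each camera call takes 0.05 s, during which the arm holds its last target.

## Working session

There is one attempt and no reset: what is moved stays moved. The work goes in short steps, Python scripts to look and compute and a tool call to move; the robot and the scene stay as the last step left them, time stands still between calls to the robot, and variables do not carry over. Pictures are saved under pics/ and viewed, and the job is handed in when it is done.

Besides the shell and the picture viewer there is one more tool, called after "Emit:" in YAML: its name, and indented under it one key for each argument. apply_moves: Moves the arm, as the interface text tells. Its arguments: {"type":"object","properties":{"moves":{"type":"array"},"newtons":{"type":"number"}},"required":["moves"]}

```bash
ls; mkdir -p pics
cat > h.py <<'E'
import numpy as np, cv2
from rig import manip, imaging, workorder
def snap(n,f):
    d=imaging.get_image(n); cv2.imwrite(f'pics/{f}.png',d['image'][:,:,::-1]); np.savez(f'pics/{f}.npz',**d); return d
def crop(f,u0,v0,u1,v1,s,o):
    im=cv2.imread(f'pics/{f}.png')[v0:v1,u0:u1]; cv2.imwrite(f'pics/{o}.png',cv2.resize(im,None,fx=s,fy=s,interpolation=cv2.INTER_CUBIC))
def P(d,u,v,z=None):
    z=d['range_z'][int(v),int(u)] if z is None else z
    c=np.array([(u-d['cx'])/d['fx']*z,(v-d['cy'])/d['fy']*z,z]); return d['R'].T@(c-d['t'])
def proj(d,X):
    c=d['R']@np.array(X)+d['t']; return c[0]/c[2]*d['fx']+d['cx'],c[1]/c[2]*d['fy']+d['cy']
E
python3 - <<'E'
from h import *
for n in ['scene','top','wrist']: d=snap(n,n+'0'); print(n,d['R'].round(3).tolist(),d['t'].round(3))
print(manip.get_state(),manip.pinch_z)
E
```

```text
pics
scene [[-0.415, 0.91, -0.023], [0.525, 0.218, -0.822], [-0.743, -0.353, -0.568]] [ 0.211 -0.217  1.513]
top [[-0.014, -1.0, 0.028], [-0.998, 0.013, -0.061], [0.061, -0.028, -0.998]] [0.037 0.574 1.079]
wrist [[0.246, -0.969, -0.002], [-0.929, -0.236, 0.284], [-0.275, -0.068, -0.959]] [-0.574 -0.038  0.379]
{'clock': 0.15, 'qpos': array([-1.44299550e+00,  2.76483388e-01,  1.50581292e+00, -2.19488847e-05,
        1.36070892e+00, -1.21014679e-01]), 'qd': array([-0.00031746, -0.00316064, -0.00387151,  0.00077103,  0.00137362,
       -0.00175692]), 'effort': array([ 1.66460035e-03, -4.17145050e+01, -2.46032721e+01, -6.70135094e-06,
        7.61816947e-03, -1.11890964e-05]), 'position': array([ 0.14152737, -0.55691792,  0.23063095]), 'ee_rot': array([-7.06242907e-04,  9.92270799e-01,  1.24089334e-01, -1.31279312e-05]), 'contact_force': array([ 0.33753545,  0.48737634, -0.31448703]), 'moment': array([ 0.00524991,  0.00856142, -0.01955357]), 'width': 0.08528349082811265} 0.0187
```

View pics/scene0.png

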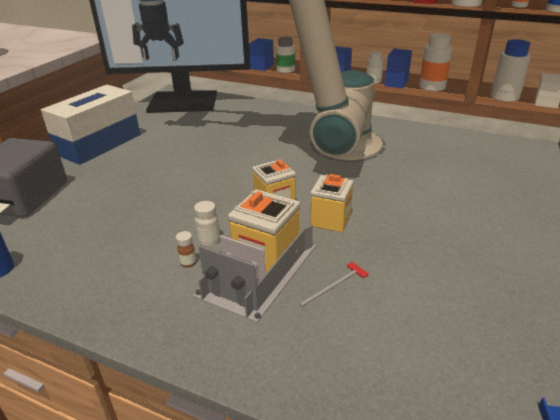

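View pics/top0.png

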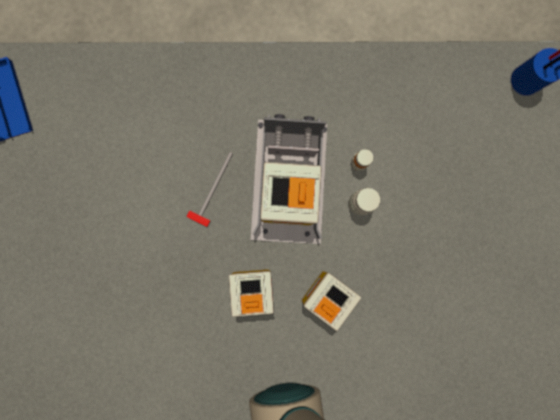

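The top view shows three candidates: a large container in the cradle at (291,194), and two smaller ones loose on the counter at (251,294) and (332,301). The one in the cradle fits the description. I'll check it in a close crop and measure it.

Run:
```python
from h import *
crop('top0',235,105,385,255,5,'top0c')
d=dict(np.load('pics/top0.npz'))
R=d['range_z'];H,W=R.shape
v,u=np.mgrid[0:H,0:W]
c=np.stack([(u-d['cx'])/d['fx']*R,(v-d['cy'])/d['fy']*R,R],-1)
X=(c-d['t'])@d['R']
im=d['image'].astype(int)
np.save('pics/X.npy',X)
def rep(n,m):
    p=X[m]; print(n,len(p),p.mean(0).round(4),p.min(0).round(3),p.max(0).round(3))
box=(u>245)&(u<335)&(v>110)&(v<250)
lid=box&(X[...,2]>.125)&(X[...,2]<.17)&(v>155)
rep('lid',lid)
r=cv2.minAreaRect(X[lid][:,:2].astype(np.float32)); print(r, cv2.boxPoints(r))
fin=lid&(X[...,2]>.150); rep('fin',fin); 
org=lid&(im[...,0]>180)&(im[...,1]<140)&(im[...,2]<80); rep('orange',org)
for p in [(299,158),(291,149),(290,122),(258,200),(322,200),(290,232),(251,294),(332,301),(364,158),(367,201)]: print(p,X[p[1],p[0]].round(4))
for n,(uu,vv) in {'s1':(251,294),'s2':(332,301)}.items():
    m=(abs(u-uu)<35)&(abs(v-vv)<35)&(X[...,2]>.05); rep(n,m)
```

```text
lid 3347 [0.6023 0.011  0.1417] [ 0.545 -0.048  0.127] [0.662 0.069 0.167]
((0.6034828424453735, 0.010426588356494904), (0.11015243828296661, 0.11055517941713333), 85.4532470703125) [[ 0.54401314 -0.04009431]
 [ 0.65422046 -0.0488583 ]
 [ 0.66295254  0.06094749]
 [ 0.5527452   0.06971148]]
fin 134 [ 0.6022 -0.0078  0.1609] [ 0.569 -0.019  0.15 ] [0.637 0.057 0.167]
orange 668 [ 0.6026 -0.0086  0.1468] [ 0.574 -0.034  0.139] [0.63  0.015 0.167]
(299, 158) [ 0.6906 -0.0154  0.0025]
(291, 149) [0.6909 0.0072 0.1095]
(290, 122) [0.7441 0.0084 0.1107]
(258, 200) [0.6003 0.0742 0.0068]
(322, 200) [ 0.5988 -0.0632  0.0049]
(290, 232) [0.5311 0.0066 0.0027]
(251, 294) [0.4102 0.0887 0.0999]
(332, 301) [ 0.394  -0.0683  0.0998]
(364, 158) [ 0.6779 -0.143   0.0723]
(367, 201) [ 0.5882 -0.1421  0.0965]
s1 1840 [0.4131 0.0887 0.1124] [0.368 0.046 0.05 ] [0.508 0.131 1.11 ]
s2 1882 [ 0.3963 -0.0649  0.1127] [ 0.338 -0.124  0.05 ] [0.508 0.06  1.11 ]
```

View pics/top0c.png

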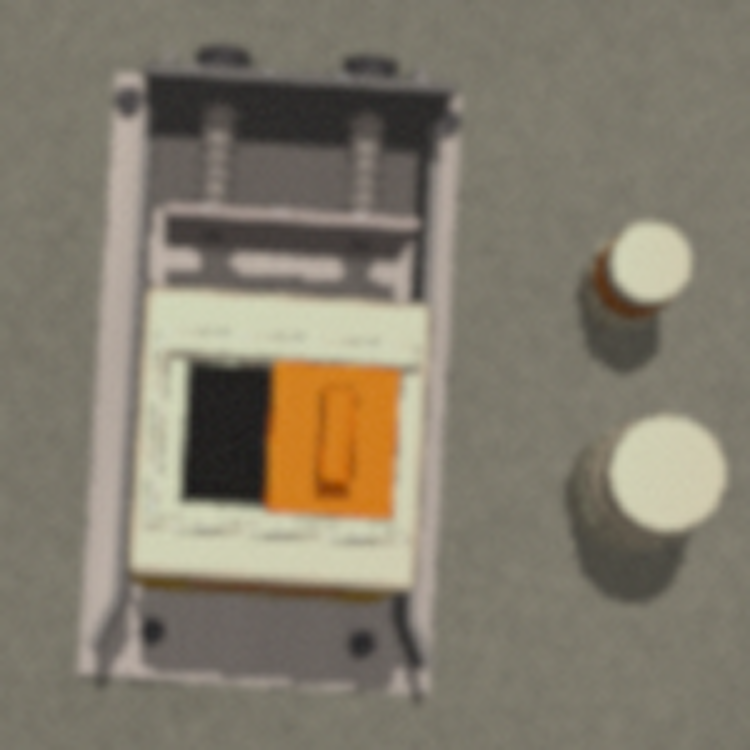

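The close crop confirms it: the lid in the cradle measures 110 x 110 mm, while the small ones' tops are only about 100 mm high. The black opening is still about 36 mm wide, and the orange fin is at crop pixel (336,437), on the right (−y) side. The container is at about (0.6035, 0.0104) with yaw −4.55°. I'll turn the tool to that yaw, shut the fingers and travel there.

Emit:
apply_moves:
  moves: [0,0,0,0,0,0,0.109,0,0,0,0,0,0,0.109,0,0,0,0,0,0,0.109,0,0.0214,-0.0277,0,0,0,0,0,0.0214,-0.0277,0,0,0,0,0,0.0214,-0.0277,0,0,0,0,0,0.0214,-0.0277,0,0,0,0,0,0.0214,-0.0277,0,0,0,0]

```text
clock: 0.82
position: [0.2599, -0.4301, 0.2264]
ee_rot: [-0.002, 0.999, -0.053, -0.002]
contact_force: [0.8, -0.6, -0.4]
width: -0.0006
```

```bash
cat >> h.py <<'E'
from scipy.spatial.transform import Rotation as Ro
def st(tgt=None,yaw=-4.55):
    s=manip.get_state(); q=s['ee_rot']; R=Ro.from_quat([q[1],q[2],q[3],q[0]]).as_matrix()
    print('t',round(s['clock'],2),'p',s['position'].round(4),'F',s['contact_force'].round(2),'w',round(s['width'],4),'yaw',np.degrees(np.arctan2(R[1,0],R[0,0])).round(2),'z',R[:,2].round(3))
    y=np.radians(yaw); Rd=np.array([[np.cos(y),np.sin(y),0],[np.sin(y),-np.cos(y),0],[0,0,-1]])
    print('rotvec',Ro.from_matrix(R.T@Rd).as_rotvec().round(4))
    if tgt is not None: print('shift',(R.T@(np.array(tgt)-s['position'])).round(4))
E
python3 - <<'E'
from h import *
d=dict(np.load('pics/top0.npz'));X=np.load('pics/X.npy')
m=np.zeros(X.shape[:2],bool); m[175:210,295:312]=1
m&=X[...,2]>.153; p=X[m]; r=cv2.minAreaRect(p[:,:2].astype(np.float32)); print(len(p),r,p[:,2].mean())
st([.602,-.05,.2])
E
```

```text
127 ((0.559024453163147, 0.016229994595050812), (0.023102954030036926, 0.13233202695846558), 59.02823257446289) 0.16901975751892348
t 0.82 p [ 0.2599 -0.4301  0.2264] F [ 0.82 -0.61 -0.39] w -0.0006 yaw -6.13 z [-0.004  0.004 -1.   ]
rotvec [-0.0032  0.0042 -0.0276]
shift [ 0.2997 -0.4143  0.0264]
```

Emit:
apply_moves:
  moves: [0,0.0235,-0.0325,0,0,0,-0.027,0,0.0235,-0.0325,0,0,0,0,0,0.0235,-0.0325,0,0,0,0,0,0.0235,-0.0325,0,0,0,0,0,0.0235,-0.0325,0,0,0,0,0,0.0235,-0.0325,0,0,0,0,0,0.0235,-0.0325,0,0,0,0,0,0.0235,-0.0325,0,0,0,0]

```text
clock: 1.48
position: [0.4742, -0.1751, 0.2252]
ee_rot: [-0.002, 0.999, -0.042, -0.002]
contact_force: [1.1, -1.1, 0.2]
width: -0.0001
```

Run:
```python
from h import *
d=dict(np.load('pics/top0.npz'))
for z in [.162]:
  r=np.array([(302.2-d['cx'])/d['fx'],(192.4-d['cy'])/d['fy'],1])@d['R']; o=-d['R'].T@d['t']; print(o+r*(z-o[2])/r[2])
st([.603,-.05,.2])
```

```text
[ 0.60040243 -0.00937941  0.162     ]
t 1.48 p [ 0.4742 -0.1751  0.2252] F [ 1.13 -1.1   0.17] w -0.0001 yaw -4.76 z [-0.004  0.004 -1.   ]
rotvec [-0.0034  0.0048 -0.0036]
shift [ 0.1181 -0.1353  0.0251]
```

Emit:
apply_moves:
  moves: [0,0.022,-0.025,0,0,0,0,0,0.022,-0.025,0,0,0,0,0,0.022,-0.025,0,0,0,0,0,0.022,-0.025,0.005,0,0,0,0,0.022,-0.025,0.005,0,0,0,0,0.015,-0.01,0.005,0,0,0,0,0,0,0.005,0,0,0,0,0,0,0,0,0,0]

```text
clock: 2.15
position: [0.6187, -0.0336, 0.2017]
ee_rot: [-0.003, 0.999, -0.036, -0.003]
contact_force: [-0.9, 0.6, -0.7]
width: -0.0003
```

Run:
```python
from h import *
st([.602,-.05,.15])
snap('wrist','w1');snap('top','t1');snap('scene','s1')
crop('t1',235,105,385,255,5,'t1c');crop('s1',180,130,340,310,4,'s1c')
```

```text
t 2.15 p [ 0.6187 -0.0336  0.2017] F [-0.91  0.58 -0.66] w -0.0003 yaw -4.08 z [-0.005  0.007 -1.   ]
rotvec [-0.0066  0.0055  0.0082]
shift [-0.0152  0.0179  0.0516]
```

View pics/s1c.png

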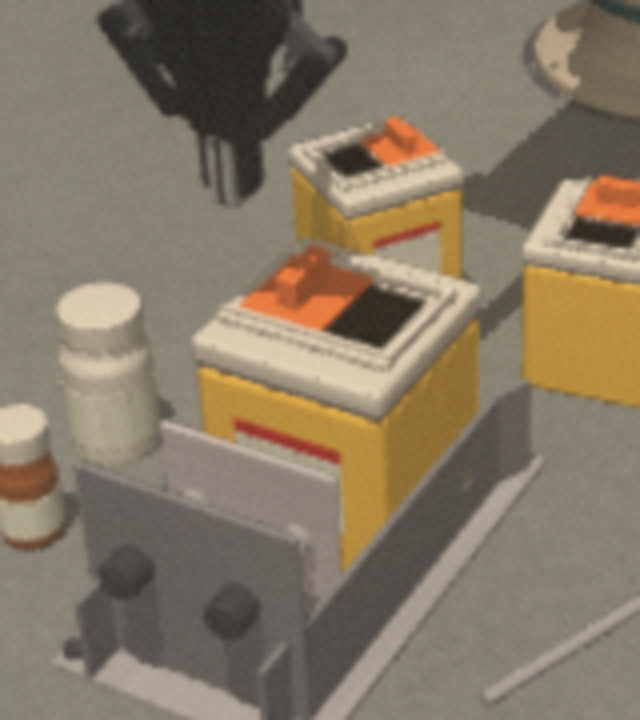

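View pics/w1.png

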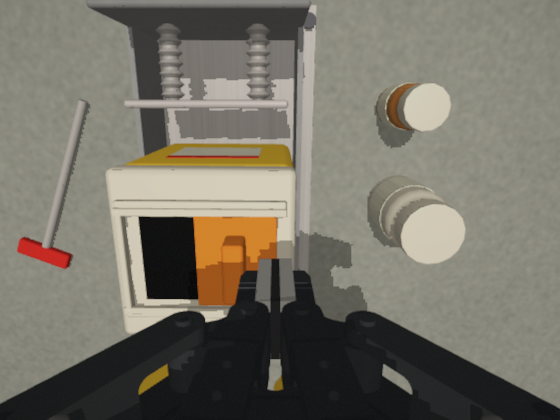

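The scene crop shows the closed fingertips beside the lid, above and on the −y side of the orange fin. In the wrist view the fin is at about (232,265), just left of the fingertips at (275,265). I'll back off a little in −y, go down to about z 0.150, then check before pushing.

Emit:
apply_moves:
  moves: [0,-0.008,0.008,0,0,0,0.008,0,-0.008,0.006,0,0,0,0,0,0,0,0.015,0,0,0,0,0,0,0.015,0,0,0,0,0,0,0.012,0,0,0,0,0,0,0.004,0,0,0,0,0,0,0,0,0,0,0,0,0,0,0,0,0]

```text
clock: 2.97
position: [0.5914, -0.0588, 0.1622]
ee_rot: [-0.001, 0.999, -0.047, 0.001]
contact_force: [0.6, 0.5, -0.8]
width: -0.0
```

Run:
```python
from h import *
st([.602,-.05,.15])
snap('wrist','w2');snap('scene','s2')
crop('s2',180,130,340,310,4,'s2c')
```

```text
t 2.97 p [ 0.5914 -0.0588  0.1622] F [ 0.6   0.48 -0.78] w -0.0 yaw -5.39 z [ 0.001  0.001 -1.   ]
rotvec [-0.0013 -0.0012 -0.0147]
shift [ 0.0098 -0.0098  0.0122]
```

View pics/s2c.png

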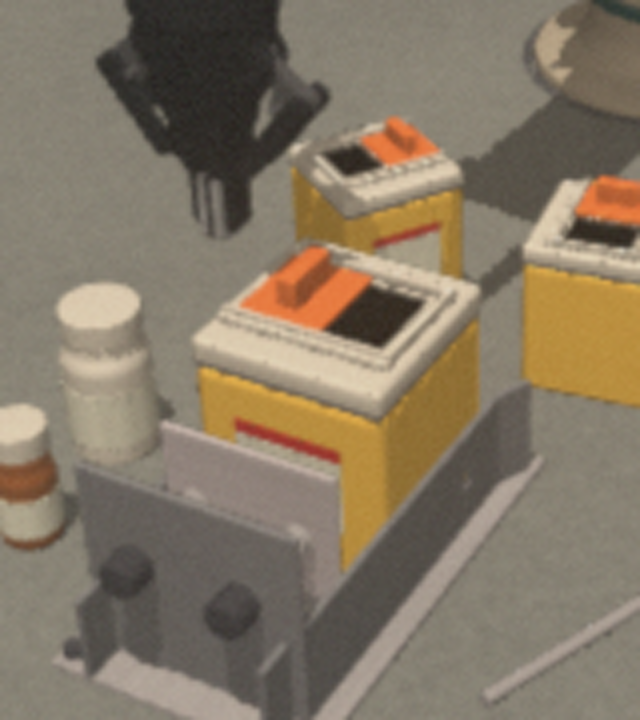

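View pics/w2.png

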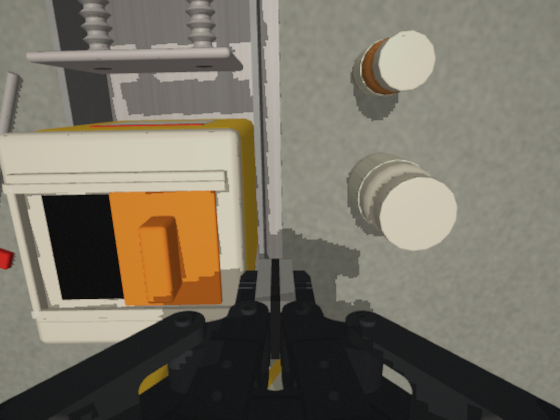

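The fingertip has gone slightly too far, just past the lid edge, and is 10 mm short in x. The fin is clear at crop pixel (302,278). I'll correct x and z, then start toward the fin.

Emit:
apply_moves:
  moves: [0,0.006,0,0.006,0,0,-0.012,0,0.004,0,0.004,0,0,0,0,0,0,0.003,0,0,0,0,0,-0.005,0,0,0,0,0,0,-0.005,0,0,0,0,0,0,-0.003,0,0,0,0,0,0,-0.003,0,0,0,0,0,0,0,0,0,0,0]

```text
clock: 3.73
position: [0.6065, -0.0416, 0.15]
ee_rot: [-0.001, 0.999, -0.04, 0.003]
contact_force: [0.2, 0.7, 0.3]
width: -0.0001
```

Run:
```python
from h import *
st([.603,-.035,.15])
```

```text
t 3.73 p [ 0.6065 -0.0416  0.15  ] F [0.16 0.75 0.3 ] w -0.0001 yaw -4.56 z [ 0.006  0.001 -1.   ]
rotvec [-0.0014 -0.0062 -0.0002]
shift [-0.004  -0.0063 -0.0001]
```

Emit:
apply_moves:
  moves: [0,-0.003,-0.004,0,0,0,0,0,0,-0.004,0,0,0,0,0,0,-0.004,0,0,0,0,0,0,-0.004,0,0,0,0,0,0,-0.004,0,0,0,0,0,0,-0.004,0,0,0,0,0,0,-0.004,0,0,0,0,0,0,-0.004,0,0,0,0]

```text
clock: 4.4
position: [0.6057, -0.0078, 0.1504]
ee_rot: [0.001, 0.999, -0.04, 0.003]
contact_force: [-0.1, -1.4, 0.5]
width: -0.0003
```

Run:
```python
from h import *
st([.603,.02,.15])
snap('wrist','w3')
```

```text
t 4.4 p [ 0.6057 -0.0078  0.1504] F [-0.13 -1.39  0.53] w -0.0003 yaw -4.53 z [ 0.007 -0.003 -1.   ]
rotvec [ 0.002  -0.007   0.0003]
shift [-0.0049 -0.0275  0.0003]
```

View pics/w3.png

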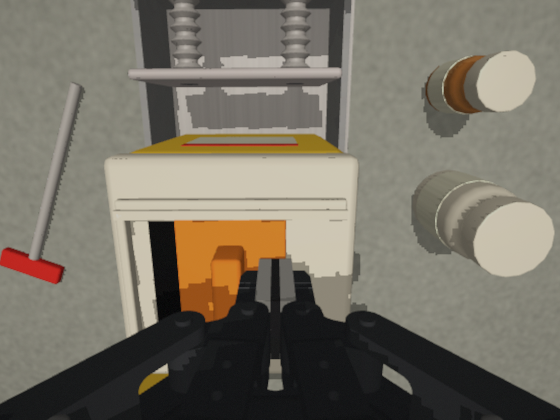

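The shutter is moving at about 1.4 N. The orange now spans columns 175–285 and a black strip remains at 155–175. I'll keep going slowly.

Emit:
apply_moves:
  moves: [0,-0.001,-0.003,0,0,0,0,0,0,-0.003,0,0,0,0,0,0,-0.002,0,0,0,0,0,0,-0.002,0,0,0,0,0,0,-0.002,0,0,0,0,0,0,-0.002,0,0,0,0,0,0,-0.002,0,0,0,0,0,0,-0.002,0,0,0,0]

```text
clock: 5.12
position: [0.6066, 0.0113, 0.1507]
ee_rot: [0.002, 0.999, -0.039, 0.004]
contact_force: [-0.7, -6.4, 2.4]
width: -0.0
```

Run:
```python
from h import *
st([.603,.02,.15])
snap('wrist','w4')
```

```text
t 5.12 p [0.6066 0.0113 0.1507] F [-0.66 -6.35  2.41] w -0.0 yaw -4.49 z [ 0.008 -0.005 -1.   ]
rotvec [ 0.0043 -0.0079  0.0011]
shift [-0.0042 -0.0084  0.0006]
```

View pics/w4.png

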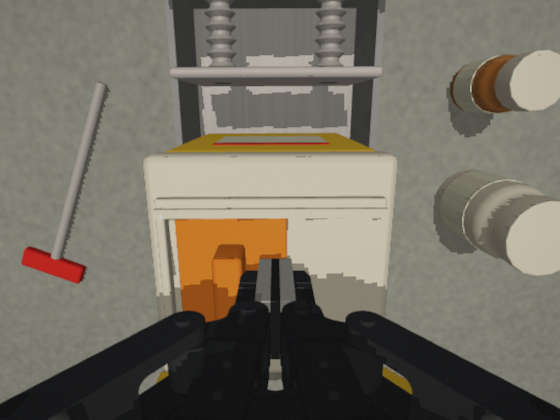

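The opening is gone (orange edge at column 177, beside the white rim) and the force has risen to 6.4 N. I'll press slightly more to make sure it's the end stop.

Emit:
apply_moves:
  moves: [0,0,-0.002,0,0,0,0,0,0,-0.002,0,0,0,0,0,0,-0.002,0,0,0,0,0,0,-0.002,0,0,0,0,0,0,-0.002,0,0,0,0,0,0,-0.002,0,0,0,0,0,0,-0.002,0,0,0,0,0,0,-0.002,0,0,0,0]

```text
clock: 5.83
position: [0.6069, 0.0156, 0.1528]
ee_rot: [0.014, 0.999, -0.038, 0.004]
contact_force: [-0.5, -5.1, 1.6]
width: 0.0
```

Run:
```python
from h import *
st([.603,.02,.15])
snap('top','t5')
crop('t5',235,105,385,255,5,'t5c')
```

```text
t 5.83 p [0.6069 0.0156 0.1528] F [-0.48 -5.08  1.56] w 0.0 yaw -4.4 z [ 0.006 -0.028 -1.   ]
rotvec [ 0.0273 -0.0082  0.0025]
shift [-0.0043 -0.0041  0.0026]
```

View pics/t5c.png

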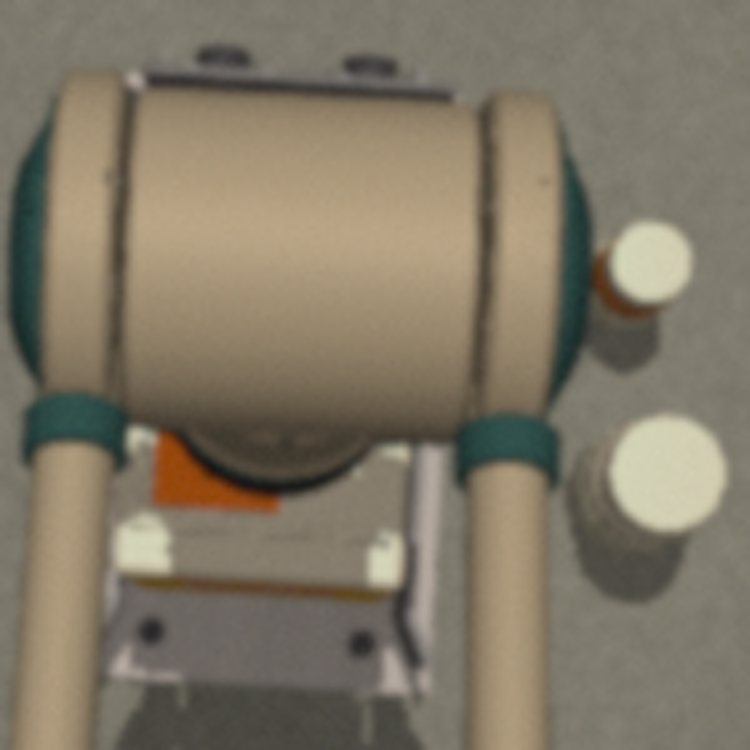

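The TCP moved another 4 mm while the force dropped, and both the tool and the lid are tilting. That means the shutter is at its stop, because it slides at 2 N or less and I'm pushing with over 5 N. The side push has started to tip the container over the low cheek, so I'll back off gently right away.

Emit:
apply_moves:
  moves: [0,0,0.002,0,0,0,0,0,0,0.002,0,0,0,0,0,0,0.002,0,0,0,0,0,0,0.002,0,0.01,0,0,0,0,0.002,0,0.01,0,0,0,0,0.002,0,0,0,0,0,0,0.002,-0.005,0,0,0,0,0,0.002,-0.01,0,0,0]

```text
clock: 6.55
position: [0.6037, 0.0016, 0.1664]
ee_rot: [-0.001, 0.999, -0.039, 0.001]
contact_force: [-0.6, 0.4, -0.6]
width: -0.0
```

Run:
```python
from h import *
st([.47,.01,.25])
snap('scene','s6')
crop('s6',180,130,340,310,4,'s6c')
```

```text
t 6.55 p [0.6037 0.0016 0.1664] F [-0.64  0.35 -0.65] w -0.0 yaw -4.46 z [ 0.003  0.001 -1.   ]
rotvec [-0.0014 -0.0026  0.0015]
shift [-0.1338  0.002  -0.0839]
```

View pics/s6c.png

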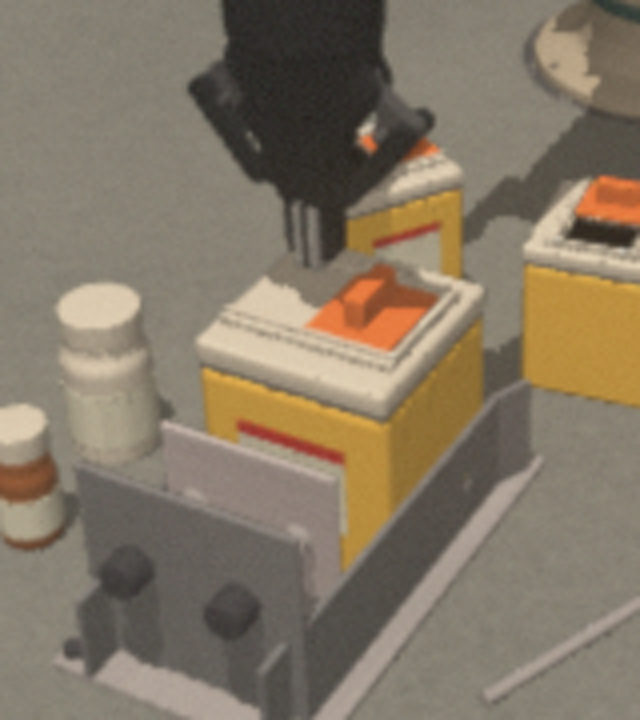

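The container has settled upright, the shutter covers the whole opening and the white lid shows on its right. Next I'll lift and go round to the front.

Emit:
apply_moves:
  moves: [0,0,0,-0.025,0,0,0,0,0,0,-0.025,0,0,0,0,-0.02,-0.003,0,0,0,0,0,-0.02,-0.003,0,0,0,0,0,-0.02,-0.003,0,0,0,0,0,-0.015,-0.001,0,0,0,0,0,0,0,0,0,0,0,0,0,0,0,0,0,0]

```text
clock: 7.27
position: [0.5327, 0.0171, 0.2283]
ee_rot: [-0.001, 0.999, -0.039, 0.011]
contact_force: [0.1, -0.0, -0.1]
width: 0.0001
```

Run:
```python
from h import *
st([.515,.019,.092])
snap('wrist','w7');snap('top','t7')
crop('t7',235,105,385,255,5,'t7c')
```

```text
t 7.27 p [0.5327 0.0171 0.2283] F [ 0.07 -0.03 -0.12] w 0.0001 yaw -4.53 z [ 0.022  0.    -1.   ]
rotvec [-0.0022 -0.0217  0.0004]
shift [-0.0207 -0.0002  0.1359]
```

View pics/w7.png

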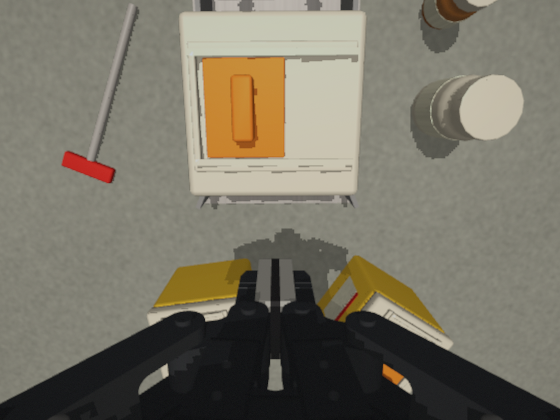

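View pics/t7c.png

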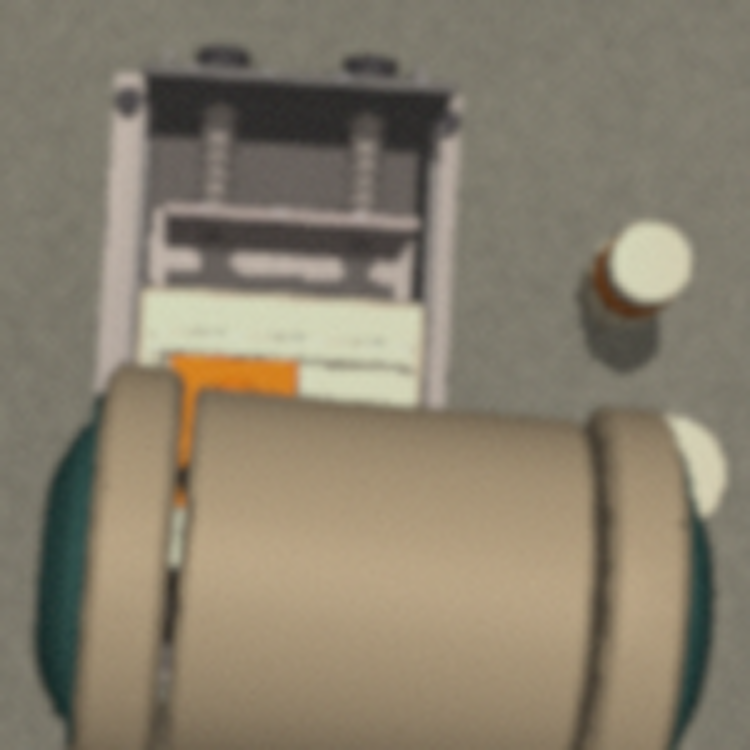

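Run:
```python
from h import *
d=dict(np.load('pics/w7.npz'));t=dict(np.load('pics/top0.npz'));w=dict(np.load('pics/w2.npz'))
def ray(d,u,v,z):
    r=np.array([(u-d['cx'])/d['fx'],(v-d['cy'])/d['fy'],1])@d['R'];o=-d['R'].T@d['t'];return o+r*(z-o[2])/r[2]
for n,(u,v,z) in {'finL':(231,105,.162),'finR':(253,105,.162),'lidL':(184,105,.139),'lidR':(361,105,.139),'orL':(203,105,.143),'orR':(284,105,.143),'frontL':(191,192,.139),'frontR':(356,192,.139)}.items(): print(n,ray(d,u,v,z).round(4))
crop('w7',170,0,380,210,4,'w7c')
```

```text
finL [0.6055 0.0355 0.162 ]
finR [0.6045 0.0234 0.162 ]
lidL [0.6082 0.0666 0.139 ]
lidR [ 0.5997 -0.0407  0.139 ]
orL [0.6072 0.0543 0.143 ]
orR [0.6034 0.0061 0.143 ]
frontL [0.5542 0.0699 0.139 ]
frontR [ 0.5458 -0.0365  0.139 ]
```

View pics/w7c.png

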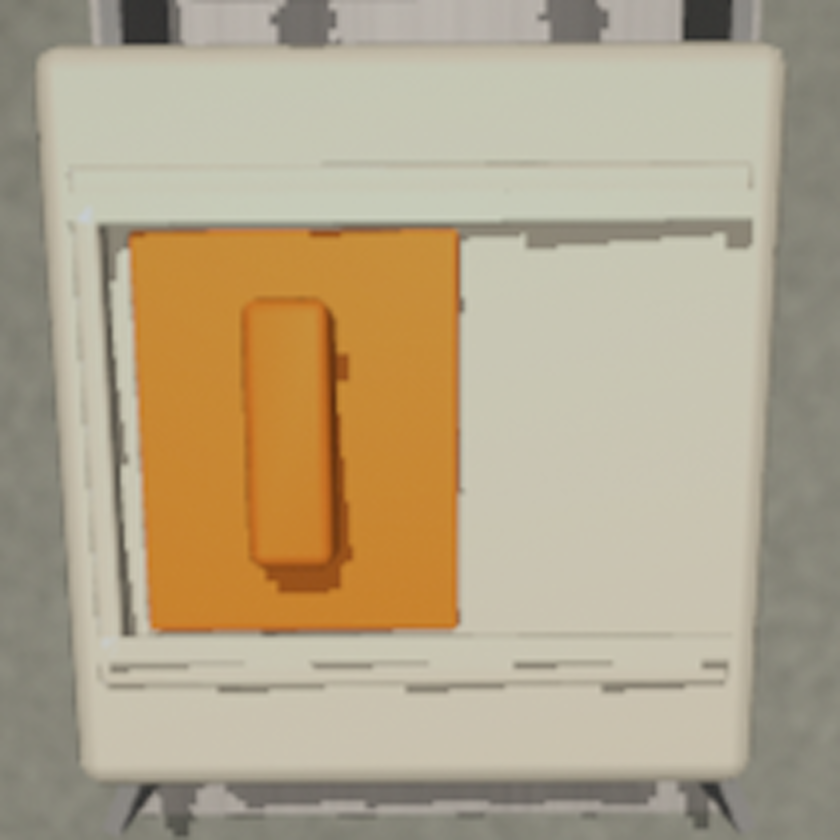

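Run:
```python
from h import *
crop('w2',0,110,270,350,3,'w2c')
crop('w4',130,130,410,340,3,'w4c')
```

```text
(no output)
```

View pics/w2c.png

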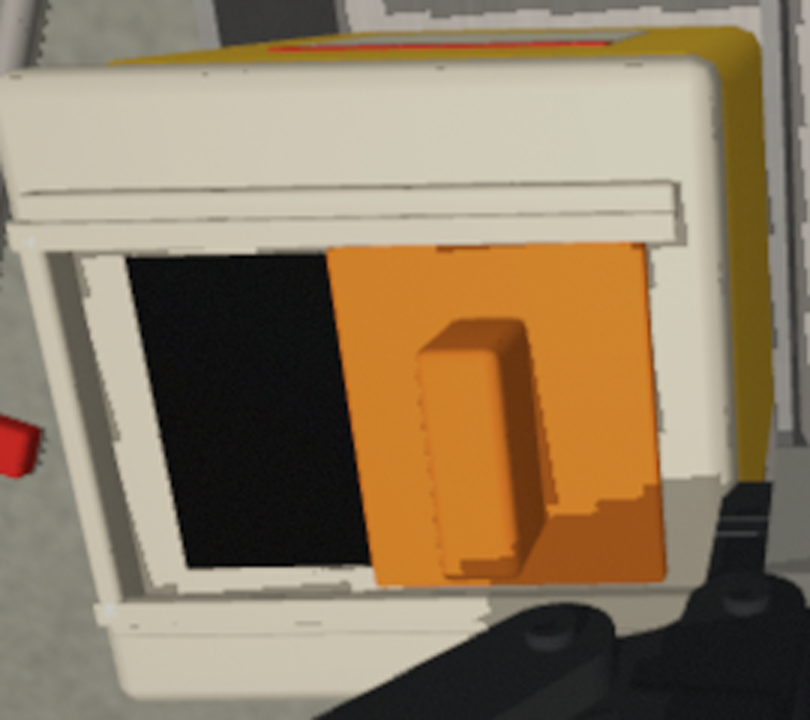

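View pics/w4c.png

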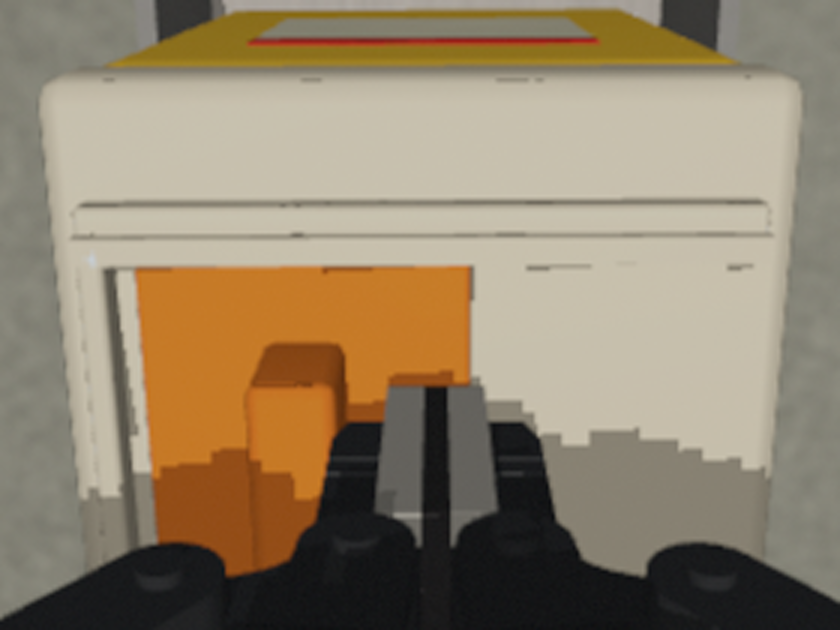

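The gap between the orange edge and the lid's left post is about 2.7 mm under 6.4 N in w4. It's still about 2.8 mm in w7 after the harder push, so the shutter was at its stop. The lid's front edge runs from (0.554, 0.070) to (0.546, −0.037), so its middle is about (0.550, 0.017). I'll lower the tool in front of it.

Emit:
apply_moves:
  moves: [0,-0.01,0,0,0,-0.02,0,0,-0.008,0,0.01,0,0,0,0,0,0,0.02,0,0,0,0,0,0,0.02,0,0,0,0,0,0,0.02,0,0,0,0,0,0,0.02,0,0,0,0,0,0,0.01,0,0,0,0,0,0,0,0,0,0]

```text
clock: 8.03
position: [0.5202, 0.0171, 0.124]
ee_rot: [-0.001, 0.999, -0.04, -0.0]
contact_force: [0.4, 0.0, 0.7]
width: -0.0002
```

Run:
```python
from h import *
st([.515,.0195,.092])
```

```text
t 8.03 p [0.5202 0.0171 0.124 ] F [0.36 0.04 0.68] w -0.0002 yaw -4.61 z [-0.     0.002 -1.   ]
rotvec [-0.002   0.0005 -0.0011]
shift [-0.0054 -0.0019  0.032 ]
```

Emit:
apply_moves:
  moves: [0,-0.003,-0.002,0.008,0,0,0,0,-0.003,0,0.008,0,0,0,0,0,0,0.008,0,0,0,0,0,0,0.004,0,0,0,0,0,0,0,0,0,0,0,0.003,0,0,0,0,0,0,0.003,0,0,0,0,0,0,0.002,0,0,0,0,0]

```text
clock: 8.7
position: [0.5244, 0.0188, 0.0947]
ee_rot: [-0.001, 0.999, -0.04, 0.0]
contact_force: [0.1, 0.1, 0.1]
width: 0.0002
```

Run:
```python
from h import *
st([.535,.0179,.092])
snap('scene','s8')
crop('s8',180,130,340,310,4,'s8c')
```

```text
t 8.7 p [0.5244 0.0188 0.0947] F [0.12 0.12 0.06] w 0.0002 yaw -4.63 z [ 0.001  0.002 -1.   ]
rotvec [-0.0019 -0.0007 -0.0014]
shift [0.0106 0.0001 0.0027]
```

View pics/s8c.png

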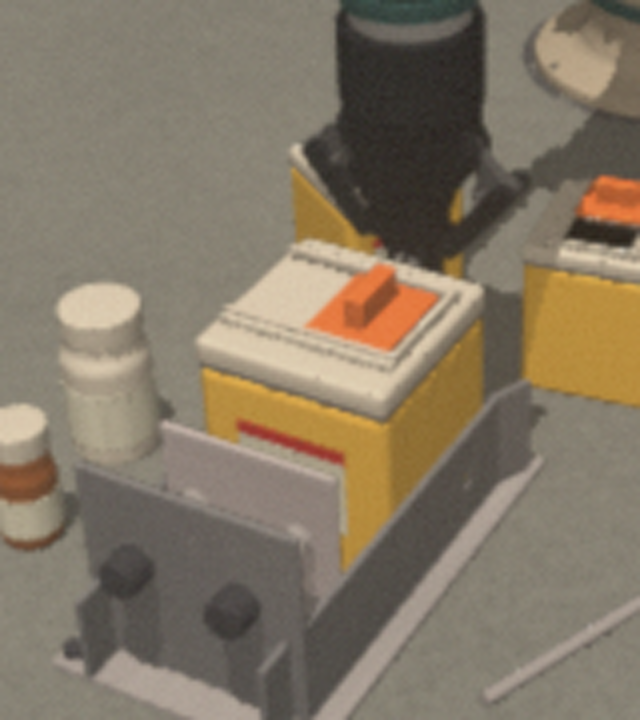

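The gripper is centred behind the front face and the lid is shut. I'll advance slowly now.

Emit:
apply_moves:
  moves: [0,0.003,0,0.002,0,0,0,0,0.003,0,0,0,0,0,0,0.003,0,0,0,0,0,0,0.003,0,0,0,0,0,0,0.003,0,0,0,0,0,0,0.003,0,0,0,0,0,0,0.003,0,0,0,0,0,0,0.003,0,0,0,0,0]

```text
clock: 9.42
position: [0.5492, 0.0169, 0.093]
ee_rot: [-0.001, 0.999, -0.04, -0.001]
contact_force: [-2.3, -0.1, -0.1]
width: -0.0
```

Run:
```python
from h import *
st([.567,.0155,.092])
```

```text
t 9.42 p [0.5492 0.0169 0.093 ] F [-2.27 -0.07 -0.12] w -0.0 yaw -4.62 z [-0.002  0.002 -1.   ]
rotvec [-0.0019  0.0026 -0.0013]
shift [ 0.0179 -0.0001  0.001 ]
```

Contact: the container is sliding at about 2.3 N.

Emit:
apply_moves:
  moves: [0,0.002,0,0,0,0,0,0,0.002,0,0,0,0,0,0,0.002,0,0,0,0,0,0,0.002,0,0,0,0,0,0,0.002,0,0,0,0,0,0,0.002,0,0,0,0,0,0,0.002,0,0,0,0,0,0,0.002,0,0,0,0,0]

```text
clock: 10.08
position: [0.5666, 0.0154, 0.0928]
ee_rot: [-0.001, 0.999, -0.04, -0.002]
contact_force: [-2.3, 0.7, 0.2]
width: 0.0002
```

Run:
```python
from h import *
st([.575,.0145,.092])
```

```text
t 10.08 p [0.5666 0.0154 0.0928] F [-2.32  0.7   0.25] w 0.0002 yaw -4.62 z [-0.004  0.002 -1.   ]
rotvec [-0.0019  0.0037 -0.0012]
shift [0.0085 0.0003 0.0008]
```

Emit:
apply_moves:
  moves: [0,0.001,0,0,0,0,0,0,0.001,0,0,0,0,0,0,0.001,0,0,0,0,0,0,0.001,0,0,0,0,0,0,0.001,0,0,0,0,0,0,0.001,0,0,0,0,0,0,0.001,0,0,0,0,0,0,0.001,0,0,0,0,0]

```text
clock: 10.75
position: [0.5689, 0.0154, 0.0913]
ee_rot: [-0.001, 0.999, -0.04, -0.009]
contact_force: [-6.6, 0.9, 1.3]
width: 0.0002
```

Run:
```python
from h import *
st([.575,.0145,.092])
```

```text
t 10.75 p [0.5689 0.0154 0.0913] F [-6.56  0.86  1.3 ] w 0.0002 yaw -4.58 z [-0.017  0.003 -1.   ]
rotvec [-0.0018  0.0174 -0.0005]
shift [ 0.0061  0.0004 -0.0008]
```

The plate is reached and total force is 6.6 N. The tool gives slightly in tilt, so I'll push a bit more and correct the tilt as I go.

Emit:
apply_moves:
  moves: [0,0.002,0,0,0,0.004,0,0,0.002,0,0,0,0.004,0,0,0.002,0,0,0,0.004,0,0,0.002,0,0,0,0.004,0,0,0.002,0,0,0,0.004,0,0,0.002,0,0,0,0.004,0,0,0.002,0,0,0,0.004,0,0,0.002,0,0,0,0.004,0]

```text
clock: 11.42
position: [0.5705, 0.0162, 0.088]
ee_rot: [-0.002, 0.999, -0.039, -0.008]
contact_force: [-8.3, 0.0, 0.9]
width: 0.0002
```

Run:
```python
from h import *
st([.575,.0145,.092])
```

```text
t 11.42 p [0.5705 0.0162 0.088 ] F [-8.26  0.05  0.86] w 0.0002 yaw -4.42 z [-0.016  0.004 -1.   ]
rotvec [-0.0025  0.016   0.0023]
shift [ 0.0045  0.0014 -0.004 ]
```

Emit:
apply_moves:
  moves: [0,0.003,0,-0.001,0,0.005,0,0,0.003,0,-0.001,0,0.005,0,0,0.003,0,-0.001,0,0.005,0,0,0.003,0,-0.001,0,0.005,0,0,0.003,0,-0.001,0,0.005,0,0,0.003,0,-0.001,0,0.005,0,0,0.003,0,-0.001,0,0.005,0,0,0.003,0,-0.001,0,0.005,0]

```text
clock: 12.08
position: [0.5712, 0.0162, 0.0881]
ee_rot: [-0.001, 0.999, -0.037, -0.013]
contact_force: [-8.5, 0.1, 1.4]
width: -0.0001
```

Run:
```python
from h import *
st([.575,.0145,.092])
snap('scene','s9')
crop('s9',180,130,340,310,4,'s9c')
```

```text
t 12.08 p [0.5712 0.0162 0.0881] F [-8.46  0.1   1.39] w -0.0001 yaw -4.25 z [-0.027  0.003 -1.   ]
rotvec [-0.0011  0.0268  0.0052]
shift [ 0.0039  0.0014 -0.004 ]
```

View pics/s9c.png

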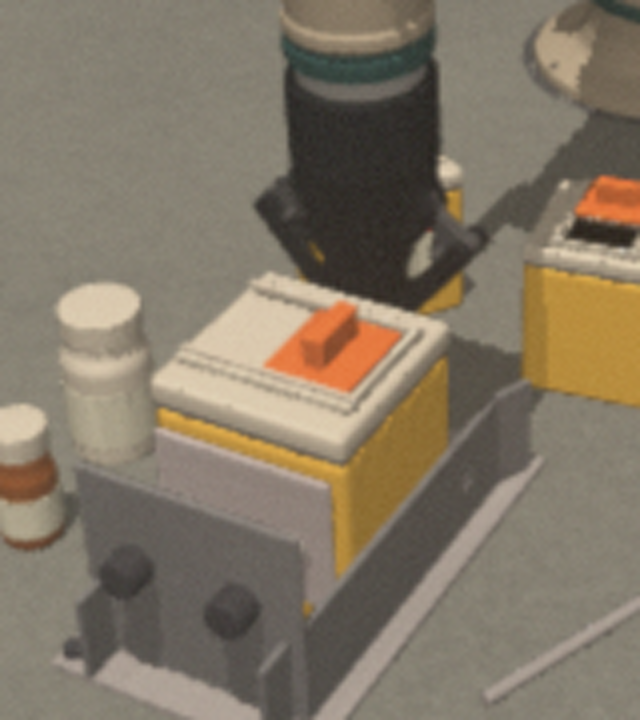

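The container is against the plate and upright, and the lid is still shut. The tool leans 0.027 rad, though, so contact has moved up to the lid. I'll tilt it back so that the fingertip presses lower down, near the recommended point.

Emit:
apply_moves:
  moves: [0,0.003,0,-0.002,0,0.025,0,0,0.003,0,-0.002,0,0.025,0,0,0.003,0,-0.002,0,0.02,0,0,0.003,0,-0.002,0,0.02,0,0,0.003,0,-0.002,0,0.015,0,0,0.003,0,-0.002,0,0.015,0,0,0.003,0,-0.001,0,0.015,0,0,0.003,0,-0.001,0,0.015,0]

```text
clock: 12.8
position: [0.5754, 0.0162, 0.0932]
ee_rot: [0.001, 0.998, -0.037, 0.042]
contact_force: [-7.2, 0.5, -1.5]
width: 0.0001
```

Run:
```python
from h import *
st([.575,.0145,.092])
print(manip.get_state()['moment'])
```

```text
t 12.8 p [0.5754 0.0162 0.0932] F [-7.22  0.45 -1.49] w 0.0001 yaw -4.25 z [ 0.083 -0.005 -0.997]
rotvec [-0.0017 -0.0836  0.0052]
shift [-0.0004  0.0017  0.0011]
[0.06359946 1.207487   0.03646101]
```

Emit:
apply_moves:
  moves: [0,0.004,0,0,0,0.003,0,0,0.004,0,0,0,0.003,0,0,0.004,0,0,0,0.003,0,0,0.004,0,0,0,0.003,0,0,0.004,0,0,0,0.003,0,0,0.004,0,0,0,0.003,0,0,0.004,0,0,0,0.003,0,0,0.004,0,0,0,0.003,0]

```text
clock: 13.47
position: [0.5759, 0.0169, 0.0877]
ee_rot: [-0.0, 0.999, -0.037, 0.021]
contact_force: [-11.4, 1.4, 2.3]
width: 0.0001
```

Run:
```python
from h import *
st([.575,.0145,.092])
```

```text
t 13.47 p [0.5759 0.0169 0.0877] F [-11.42   1.39   2.25] w 0.0001 yaw -4.2 z [ 0.042 -0.001 -0.999]
rotvec [-0.0018 -0.042   0.0062]
shift [-0.0005  0.0025 -0.0043]
```

Total force is 11.4 N, so about 9 N on the plate. I'll hold there and offset the tilt and z drift.

Emit:
apply_moves:
  moves: [0,0.004,0,-0.001,0,0.008,0,0,0.004,0,-0.001,0,0.008,0,0,0.004,0,-0.001,0,0.008,0,0,0.004,0,-0.001,0,0.008,0,0,0.004,0,-0.001,0,0.008,0,0,0.004,0,-0.001,0,0.008,0,0,0.004,0,-0.001,0,0.008,0,0,0.004,0,-0.001,0,0.008,0]

```text
clock: 14.13
position: [0.5758, 0.017, 0.0874]
ee_rot: [0.0, 0.999, -0.036, 0.019]
contact_force: [-10.1, 0.1, 1.8]
width: -0.0001
```

Run:
```python
from h import *
st([.575,.0145,.092])
```

```text
t 14.13 p [0.5758 0.017  0.0874] F [-10.08   0.06   1.76] w -0.0001 yaw -4.14 z [ 0.039 -0.002 -0.999]
rotvec [-0.0009 -0.0388  0.0071]
shift [-0.0004  0.0025 -0.0047]
```

Stable. I'll keep holding with slightly more push.

Emit:
apply_moves:
  moves: [0,0.0045,0,-0.001,0,0.009,0,0,0.0045,0,-0.001,0,0.009,0,0,0.0045,0,-0.001,0,0.009,0,0,0.0045,0,-0.001,0,0.009,0,0,0.0045,0,-0.001,0,0.009,0,0,0.0045,0,-0.001,0,0.009,0,0,0.0045,0,-0.001,0,0.009,0,0,0.0045,0,-0.001,0,0.009,0]

```text
clock: 14.8
position: [0.5759, 0.0169, 0.0874]
ee_rot: [0.001, 0.999, -0.036, 0.018]
contact_force: [-11.7, -0.6, 2.5]
width: -0.0
```

Run:
```python
from h import *
st([.575,.0145,.092])
snap('scene','s10');snap('top','t10')
crop('s10',180,130,340,310,4,'s10c');crop('t10',235,105,385,255,5,'t10c')
st()
```

```text
t 14.8 p [0.5759 0.0169 0.0874] F [-11.72  -0.64   2.49] w -0.0 yaw -4.09 z [ 0.037 -0.003 -0.999]
rotvec [ 0.0003 -0.037   0.008 ]
shift [-0.0006  0.0025 -0.0047]
t 14.9 p [0.5759 0.0169 0.0874] F [-11.22   1.11   2.47] w -0.0002 yaw -4.1 z [ 0.037 -0.003 -0.999]
rotvec [ 0.0002 -0.0371  0.0079]
```

View pics/s10c.png

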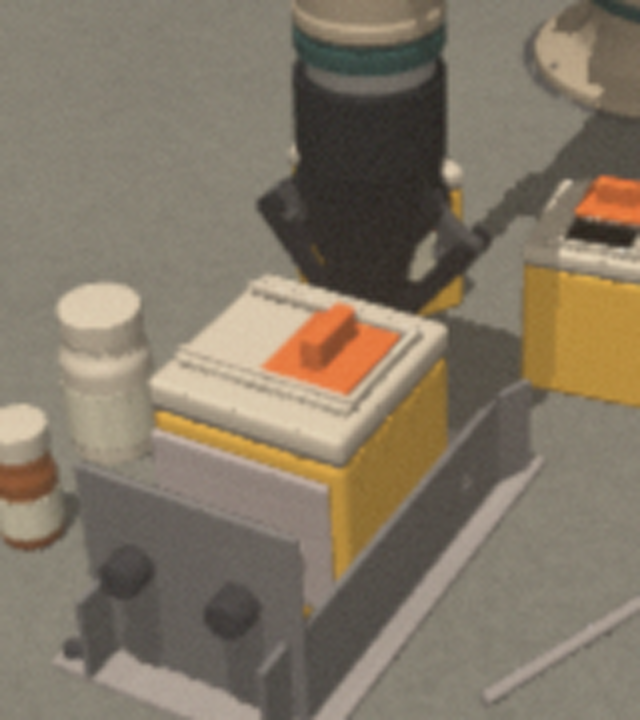

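View pics/t10c.png

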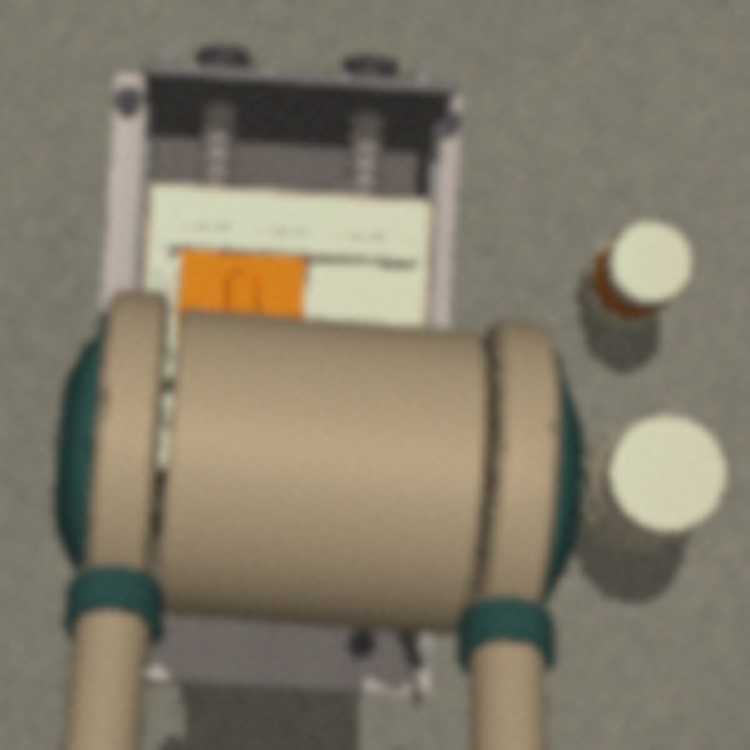

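Run:
```python
from h import *
d=dict(np.load('pics/t10.npz'))
for u0,v0 in [(268,145),(290,146),(316,148)]:
    z=np.median(d['range_z'][v0-1:v0+2,u0-1:u0+2]); print(P(d,u0,v0,z).round(4))
print(P(d,266,160).round(4),P(d,319,165).round(4))
d=dict(np.load('pics/s10.npz'))
pts=[]
for v in range(200,245):
  for u in range(219,292):
    X=P(d,u,v)
    c=d['image'][v,u].astype(int)
    if .125<X[2]<.15 and c.min()>130: pts.append(X)
pts=np.array(pts); m=abs(pts[:,2]-np.median(pts[:,2]))<.006;p=pts[m]
A=np.c_[p[:,:2],np.ones(len(p))];print(len(p),np.linalg.lstsq(A,p[:,2],rcond=None)[0])
d0=dict(np.load('pics/s8.npz'));pts=[]
for v in range(188,235):
  for u in range(229,302):
    X=P(d0,u,v)
    if .125<X[2]<.15 and d0['image'][v,u].astype(int).min()>130: pts.append(X)
pts=np.array(pts); m=abs(pts[:,2]-np.median(pts[:,2]))<.006;p=pts[m]
A=np.c_[p[:,:2],np.ones(len(p))];print(len(p),np.linalg.lstsq(A,p[:,2],rcond=None)[0])
```

```text
[0.6937 0.0523 0.1382]
[0.6914 0.0106 0.1385]
[ 0.6871 -0.0388  0.1387]
[0.6646 0.0565 0.1411] [ 0.6547 -0.0441  0.1371]
1167 [-0.00944127 -0.00337968  0.14502969]
1070 [-0.00593319 -0.00083511  0.14233479]
```

The lid plane is level, within about 0.01 rad of how it was, so the container is upright and square. I'll hold for the remaining seconds.

Emit:
apply_moves:
  moves: [0,0.0045,0,-0.001,0,0.009,0,0,0.0045,0,-0.001,0,0.009,0,0,0.0045,0,-0.001,0,0.009,0,0,0.0045,0,-0.001,0,0.009,0,0,0.0045,0,-0.001,0,0.009,0,0,0.0045,0,-0.001,0,0.009,0,0,0.0045,0,-0.001,0,0.009,0,0,0.0045,0,-0.001,0,0.009,0]

```text
clock: 15.57
position: [0.5759, 0.0171, 0.0872]
ee_rot: [0.001, 0.999, -0.035, 0.017]
contact_force: [-9.6, 0.9, 2.5]
width: -0.0002
```

Emit:
apply_moves:
  moves: [0,0.0045,0,-0.001,0,0.009,0,0,0.0045,0,-0.001,0,0.009,0,0,0.0045,0,-0.001,0,0.009,0,0,0.0045,0,-0.001,0,0.009,0,0,0.0045,0,-0.001,0,0.009,0,0,0.0045,0,-0.001,0,0.009,0,0,0.0045,0,-0.001,0,0.009,0,0,0.0045,0,-0.001,0,0.009,0]

```text
clock: 16.23
position: [0.5758, 0.0171, 0.0871]
ee_rot: [0.002, 0.999, -0.035, 0.016]
contact_force: [-9.9, 1.8, 1.7]
width: -0.0001
```

Emit:
apply_moves:
  moves: [0,0.0045,0,-0.001,0,0.009,0,0,0.0045,0,-0.001,0,0.009,0,0,0.0045,0,-0.001,0,0.009,0,0,0.0045,0,-0.001,0,0.009,0,0,0.0045,0,-0.001,0,0.009,0,0,0.0045,0,-0.001,0,0.009,0,0,0.0045,0,-0.001,0,0.009,0,0,0.0045,0,-0.001,0,0.009,0]

```text
clock: 16.9
position: [0.5756, 0.0171, 0.0871]
ee_rot: [0.002, 0.999, -0.035, 0.015]
contact_force: [-11.6, 0.7, 2.7]
width: -0.0
```

Emit:
apply_moves:
  moves: [0,0.0045,0,-0.001,0,0.009,0,0,0.0045,0,-0.001,0,0.009,0,0,0.0045,0,-0.001,0,0.009,0,0,0.0045,0,-0.001,0,0.009,0,0,0.0045,0,-0.001,0,0.009,0,0,0.0045,0,-0.001,0,0.009,0,0,0.0045,0,-0.001,0,0.009,0,0,0.0045,0,-0.001,0,0.009,0]

```text
clock: 17.57
position: [0.5756, 0.0171, 0.087]
ee_rot: [0.003, 0.999, -0.035, 0.014]
contact_force: [-10.6, 0.7, 2.0]
width: -0.0004
```

Run:
```python
from h import *
st()
for i in range(6): imaging.get_image('scene')
st()
snap('scene','s11');snap('top','t11'); st()
crop('s11',180,130,340,310,4,'s11c')
d=dict(np.load('pics/t11.npz'))
for u,v in [(364,158),(367,201)]: print(P(d,u,v).round(4))
```

```text
t 17.57 p [0.5756 0.0171 0.087 ] F [-10.62   0.72   2.05] w -0.0004 yaw -4.04 z [ 0.028 -0.006 -1.   ]
rotvec [ 0.0041 -0.0281  0.0089]
t 17.87 p [0.5756 0.0171 0.087 ] F [-11.5    0.86   2.73] w -0.0001 yaw -4.03 z [ 0.028 -0.006 -1.   ]
rotvec [ 0.0041 -0.0281  0.009 ]
t 17.97 p [0.5756 0.0171 0.087 ] F [-12.37  -0.34   1.82] w 0.0 yaw -4.03 z [ 0.028 -0.006 -1.   ]
rotvec [ 0.0041 -0.0281  0.0089]
[ 0.677  -0.142   0.0774]
[ 0.5884 -0.1426  0.0938]
```

View pics/s11c.png

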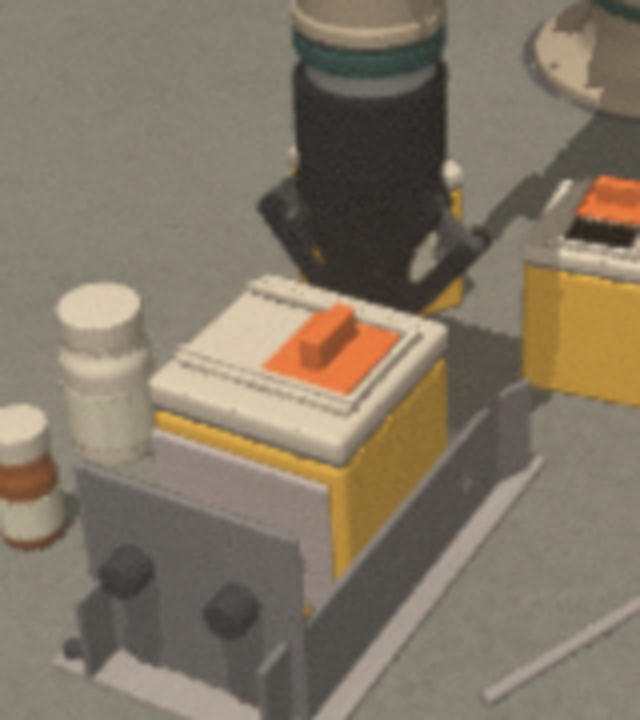

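The container is seated, level and shut, and the force is steady. As an independent check on the plate force, I'll measure the spring deflection from the plate's top corner, which moved from crop (338,475) to (328,487).

```bash
python3 - <<'E'
from h import *
d=dict(np.load('pics/s11.npz'))
a=cv2.cvtColor(cv2.imread('pics/s8.png'),6); b=cv2.cvtColor(cv2.imread('pics/s11.png'),6)
def ray(u,v,z):
    r=np.array([(u-d['cx'])/d['fx'],(v-d['cy'])/d['fy'],1])@d['R'];o=-d['R'].T@d['t'];return o+r*(z-o[2])/r[2]
for p,q in [((338,475),(328,487)),((163,422),(155,431))]:
    A=ray(180+p[0]/4,130+p[1]/4,.112);B=ray(180+q[0]/4,130+q[1]/4,.112);print(A.round(4),B.round(4),(B-A).round(4))
crop('s8',210,225,275,285,12,'p8');crop('s11',210,225,275,285,12,'p11')
E
python3 -c "
import cv2,numpy as np
cv2.imwrite('pics/pp.png',cv2.resize(np.hstack([cv2.imread('pics/p8.png'),cv2.imread('pics/p11.png')]),(800,370)))"
```

```text
[0.6957 0.0556 0.112 ] [0.7055 0.0552 0.112 ] [ 0.0098 -0.0004  0.    ]
[ 0.6919 -0.0417  0.112 ] [ 0.6997 -0.0417  0.112 ] [0.0078 0.0001 0.    ]
```

View pics/pp.png

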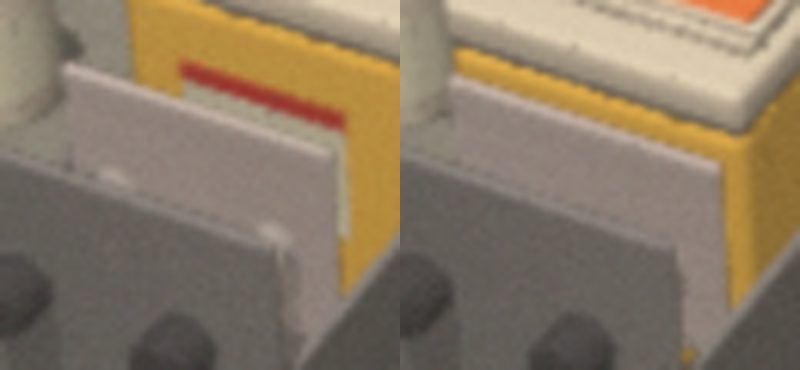

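The plate has moved back 8 to 10 mm, which means about 9.5 to 11.5 N. That's consistent with the 10 to 12 N at the wrist less friction, so I'm handing in.

Run:
```python
from h import *
st(); print(workorder.sign_off())
```

```text
t 17.97 p [0.5756 0.0171 0.087 ] F [-12.37  -0.34   1.82] w 0.0 yaw -4.03 z [ 0.028 -0.006 -1.   ]
rotvec [ 0.0041 -0.0281  0.0089]
the job is handed in; nothing more can be done
None
```

I slid the orange shutter to its end stop, then pushed the container from the front against the sprung plate. It was held there for over 4 s, and I handed the job in while still pressing (clock 17.97 s).

**Last checks**
- **Force:** the wrist read 9.6 to 12.4 N during the hold. The plate had moved back about 8 to 10 mm, which means roughly 9.5 to 11.5 N on it, so the two agree.
- **Container:** level to about 0.01 rad by the lid plane, and square by eye in the images.
- **Vial and bottle:** both still where they started. The pin shows no movement in the scene view, but I did not measure it.

**Problems and doubts**
- **Tilting:** pressing the shutter against its stop began to tip the container over the low cheek. I backed off at once and it settled upright.
- **Lid contact:** the first push against the plate had drifted up onto the lid, so I tilted the tool to press lower. A small tool tilt, about 0.03 rad, remained at the end.
- **Shutter reading:** a gap of about 2.7 mm remains between the shutter and the lid's left post. It did not close under more than 5 N, well above the 1 to 2 N the shutter needs to slide, so I took that as the end stop. My camera estimate of its travel (36 to 39 mm from an unknown start) could not confirm the value by itself.

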